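# Hang a cover plate on the drip rail and slide it into the guard

## Task

Lift the wide cover plate on its hanger out of its black stand, hook the hanger over the free stretch of the rail, beside the guard, and slide it along the rail so that the plate runs into the guard's slot and stops centred on the guard's pointer. Let it hang there freely by its hook, and leave the narrow plate and everything else on the bench where they are.

Things in the scene. Friction and masses are not known exactly. Their poses are not given: they have to be found in the camera images.
- wide_plate: The part to hang: aluminium cover plate 110 wide (its y) x 90 high (z) x 6 thick (x), 0.3 kg, with a steel hook strap 30 wide rising from the middle of its top edge and a black grip tab above the hook. Origin at the centre of the plate's lower edge, z up along the hanger. It starts upright in its stand, its lower edge 14 above the bench; lift it 40 or more to clear the stand.
- tab (a point): On the wide plate's hanger: centre of its grip tab, 14 thick (x) x 30 wide (y) x 46 high, 189 above the plate's origin; axes as the plate's. The tab ends 212 above the plate's origin.
- hook_seat (a point): On the wide plate's hanger: where the rail's axis lies when seated in the hook, 157 above the plate's origin, under an inverted V roof. The strap runs down at x = -17 to -23 and jogs to the plate, jog top 60 below this point; the lip at x = 17 to 23 ends 24 below this point. So the hook's mouth opens to the plate's +x, 36 high between jog and lip, for the 14 rail.
- narrow_plate: Bystander, to be left alone: a second hanger of the same hook, strap and grip tab, but with a plate only 56 wide, standing in the other stand. Origin at the centre of the plate's lower edge.
- stand_wide: Black plastic parking stand that holds the wide plate upright: base 50 (x) x 120 (y) x 14 high, with two ribs 50 high on either side of the plate. Fixed to the bench. Origin under its centre.
- stand_narrow: The same kind of stand, holding the narrow plate. Fixed.
- station: Rail station, fixed to the bench: a steel drip pan 110 (x) x 480 (y) x 10 high, two grey posts 24 square and 206 high centred at y = +222 and -222, and between them a round steel rail 14 in diameter along y, its axis at x = 0, z = 200. Origin on the bench under the middle of the rail; +x points away from the robot.
- guard: Grey guard fixed under one half of the rail: two upright sheets, 90 long (y), 99 high, with an 11 wide slot between them, under the rail, open at top and ends, the ends flared by 15 more in y. A dark pointer 10 wide, 23 high, on top of the far sheet (+x) at y = 0 is the mark. Origin under its centre, 6 above the bench; axes as the station's. A plate hung on the rail has its origin at z = 37 here.
- dish: Flat grey dish 85 x 110 x 14 high, on the pan under the other, free half of the rail. Fixed. Origin under its centre, 6 above the bench.
- can_a: Bystander, to be left alone: spray can, 62 in diameter, 180 high, standing. Origin at its foot.
- can_b: Bystander, to be left alone: spray can, 62 in diameter, 180 high, standing. Origin at its foot.
- wrench: Bystander, to be left alone: steel wrench 150 long, lying on the bench between the stands.
- screwdriver: Bystander, to be left alone: screwdriver 200 long, lying on the bench.
- cartridge: Bystander, to be left alone: steel cartridge valve 40 in diameter, 75 high, standing. Origin at its foot.
- oil_cup: Bystander, to be left alone: steel cup 76 in diameter, 85 high, standing. Origin at its foot.
There are look-alikes about, which are no part of the job. Leave any red look-alike of the wide_plate alone.

How it is judged (in metres and radians):
On the way, in this order (a step that is already met when the one before it is completed fails the run):
1. the wide plate's hanger is hooked on the free stretch of the rail, clear of the guard (z of wide_plate in the frame of guard between 0.0251 and 0.0491 m and x of wide_plate in the frame of station between -0.01 and 0.01 m and horizontal distance between wide_plate and guard above 0.1 m and contact force between wide_plate and station above 0.5 N), for 0.1 s.
2. still hooked on the rail, the plate has run into the guard's slot (z of wide_plate in the frame of guard between 0.0221 and 0.0521 m and x of wide_plate in the frame of station between -0.01 and 0.01 m and horizontal distance between wide_plate and guard below 0.08 m), for 0.1 s.
At the end, for the whole second after the job is handed in: The wide plate hangs at rest by its hook on the rail (seated within 4 mm in height, upright within 0.12 rad), in the guard's slot, centred on the guard's pointer within 12 mm along the rail; released (z of wide_plate in the frame of guard between 0.0331 and 0.0411 m and x of wide_plate in the frame of station between -0.01 and 0.01 m and y of wide_plate in the frame of guard between -0.012 and 0.012 m and contact force between wide_plate and station above 0.8 N and angle between wide_plate's own z axis and vertical below 0.12 rad and angle between the y axis of wide_plate and the y axis of station, either way round below 0.1 rad and linear speed of wide_plate below 0.02 m/s and angular speed of wide_plate below 0.2 rad/s); the robot touches nothing.
It fails at once if the narrow plate is moved by more than 30 mm (distance of narrow_plate from where it was at the start of the episode above 0.03 m).
It fails at once if a bystander on the bench is moved by more than 30 mm (distance of any of can_a, can_b, wrench, screwdriver, cartridge, oil_cup from where it was at the start of the episode above 0.03 m).
It fails at once if a standing bystander is knocked over (angle between any of narrow_plate, can_a, can_b, cartridge, oil_cup's own z axis and vertical above 0.5 rad).
It also fails if it takes over 48 s, if anything falls off the work surface, if the arm or the gripper's body presses on something with over 40 N, if the wrist force passes 120 N, or if a joint passes its speed limit or range.

## Robot

A 6-joint arm with a two-finger parallel gripper is mounted at the origin on the work surface. World frame = base frame: x ahead of the robot, y to its left, z up, the work surface at z = 0. Lengths are in mm, angles in rad, forces in N, time in s.
With the tool pointing down it reaches from about 275 to 1000 mm from the base axis. Payload 8.4 kg.
Tool frame: the origin (TCP) lies midway between the tips of the shut fingers; the grasp point (between the pads) lies 19 mm behind it; z points along the fingers, y is the line along which they close (so a half turn about z gives the same grasp; the last joint's range is limited). The gripper opens to 85 mm and grips with 20 to 120 N. Pads are 22 mm wide; open, the fingers measure 114 mm over their backs; the gripper's body (76 mm by 85 mm) begins 54 mm behind the grasp point. The pads swing forward as they close: fully open they stand 13 mm farther back than shut.
Start: joints at [-1.118, 0.353, 1.633, -0, 1.155, -0.002], TCP at [274.551, -561.471, 231.281] pointing down, gripper open.
Joint ranges: [-2.63, 2.63], [-0.92, 2.1], [0.06, 2.66], [-1.3, 4.44], [0, 2.69], [-3.02, 3.02]. Speed limits (rad/s): [2.22, 2.22, 2.79, 3.14, 3.14, 3.14].

## Interface

Orientations are given as [roll, pitch, yaw] about the fixed x, y, z axes, in that order (R = Rz(yaw) Ry(pitch) Rx(roll)).
In Python, from rig import r, cams gives the robot as it stands. The module is installed in compiled form; this text tells all that it offers.
- The arm moves only by the tool send_rows, never from a script. Its argument "targets" is one flat list of numbers, 7 for each row, row after row: the shift along the tool's x, y, z in m, then the turn, a rotation vector about the tool's x, y, z in rad, then the opening, from -1 (shut) to 1 (fully open). In form: [tx, ty, tz, wx, wy, wz, fingers, tx, ty, tz, wx, wy, wz, fingers, ...]. A call has 1 to 12 rows; each row is the pose to reach, as a shift and turn from the pose commanded when the call began, along the tool's axes at that moment; what a row does not reach only later rows make up. A row lasts 1/12 s, in which the tool goes at most 41.7 mm and 7.16 degrees, less where a joint would pass 70% of its speed; a pose out of reach is approached as far as the arm can. A call with a gripper value outside its range is refused whole. The fingers move at their own pace and stop on an object; "grip_force" is the grip in N (left out, the last holds). Time passes only in rows, so rows that repeat a pose let the fingers close. It gives the time, the measured TCP pose, the force, the opening and the grip force at its end, in the units of the state.
- r.sense(): the state, without advancing time (a new reading comes with each control period).
- cams.grab_frame(name): name is "scene" or "top"; returns a dict with "color" (400x640x3 uint8, blue, green, red), "fx", "fy", "cx", "cy" (pixels), "xyz" and "attitude" of the camera in the world. Camera axes: x right, y down, z forward; pixel columns grow to the right and rows downward; lengths in mm; the calibration is good to about 2 mm. A picture is of the moment at which its call begins. There is no depth.
- r.sign_off(): hands the job in; it is judged then, once.
The state is a dict: "clock": time; "qpos": joint angles; "qvel": joint speeds; "joint_efforts": joint torques, N m; "eef_pos": TCP position; "tcp_rot": TCP orientation; "contact_force": force on the tool from outside, world axes, zero at the start; "wrist_torque": the same for the moment, N m; "opening": opening from 0.0 (shut) to 1.0 (fully open); "grasp_force": force on a finger pad.
Only numpy, scipy, OpenCV 4.12 (cv2) and the standard library are available. Lean on these libraries where they do the work, as an engineer would, in place of code of your own. Each camera call takes 0.05 s, during which the arm holds its last target. There are 200 camera calls.

## Working session

There is one attempt and no reset: what is moved stays moved. The work goes in short steps, Python scripts to look and compute and a tool call to move; the robot and the scene stay as the last step left them, time stands still between calls to the robot, and variables do not carry over. Pictures are saved under pics/ and viewed, at most 10 in all, crops included, and the job is handed in when it is done.

Besides the shell and the picture viewer there is one more tool, called after "Call:" in YAML: its name, and indented under it one key for each argument. send_rows: Moves the arm, as the interface text tells. Its arguments: {"type":"object","properties":{"targets":{"type":"array"},"grip_force":{"type":"number"}},"required":["targets"]}

```bash
mkdir -p pics
cat > h.py <<'E'
import numpy as np,cv2
from scipy.spatial.transform import Rotation as R
from rig import r,cams
def cam(f):
    a=np.array(f["attitude"],float)
    M=a if a.shape==(3,3) else (R.from_euler('xyz',a).as_matrix() if a.size==3 else R.from_quat(a).as_matrix())
    return M,np.array(f["xyz"],float)
def ray(f,u,v):
    M,c=cam(f); d=M@np.array([(u-f["cx"])/f["fx"],(v-f["cy"])/f["fy"],1]); return c,d/np.linalg.norm(d)
def onz(f,u,v,z):
    c,d=ray(f,u,v); return c+d*(z-c[2])/d[2]
def proj(f,p):
    M,c=cam(f); q=M.T@(np.array(p,float)-c); return q[0]/q[2]*f["fx"]+f["cx"],q[1]/q[2]*f["fy"]+f["cy"]
def tri(f1,a,f2,b):
    c1,d1=ray(f1,*a);c2,d2=ray(f2,*b)
    t=np.linalg.lstsq(np.stack([d1,-d2],1),c2-c1,rcond=None)[0]
    p,q=c1+d1*t[0],c2+d2*t[1]; return (p+q)/2,np.linalg.norm(p-q)
E
python3 - <<'E'
from h import *
import pickle
for n in("scene","top"):
    f=cams.grab_frame(n); cv2.imwrite(f"pics/{n}0.png",f["color"]); pickle.dump(f,open(n+".pkl","wb"))
    print(n,{k:f[k] for k in f if k!="color"})
    print(onz(f,320,200,0))
print(r.sense())
E
```

```text
scene {'fx': 430.4922264957982, 'fy': 430.4922264957982, 'cx': 319.35984426750224, 'cy': 201.1139214452243, 'xyz': array([1263.25154451,  130.43957234,  988.57695736]), 'attitude': array([-2.42182696,  0.00776894,  1.74410908])}
[406.10300049 -25.42855684   0.        ]
top {'fx': 479.2917319837308, 'fy': 479.2917319837308, 'cx': 310.15292919919847, 'cy': 200.34583164670633, 'xyz': array([ 262.48395507,  -17.5253057 , 1684.5521429 ]), 'attitude': array([-2.9815874 ,  0.00645946, -1.55325115])}
[535.94355493 -36.90701935   0.        ]
{'clock': 0.1, 'qpos': array([-1.11841822e+00,  3.53599838e-01,  1.63401572e+00,  8.32962391e-06,
        1.15520847e+00, -2.39704742e-03]), 'qvel': array([ 2.64434126e-05, -2.18512475e-04, -9.91524453e-04, -1.32607827e-03,
       -2.91623061e-04, -1.15183977e-03]), 'joint_efforts': array([-8.95110315e-04, -6.06359768e+01, -3.42820680e+01,  7.07282493e-05,
        4.02848455e-03,  1.69196369e-05]), 'eef_pos': array([ 274.36450566, -561.10829782,  230.64251713]), 'tcp_rot': array([-3.14036130e+00, -1.05680967e-05,  4.54771779e-01]), 'contact_force': array([-0.75070726, -0.2976047 ,  0.5335409 ]), 'wrist_torque': array([ 0.01976391, -0.00937025, -0.02660346]), 'grasp_force': 0.0, 'opening': 1.0026663790707497}
```

View pics/scene0.png

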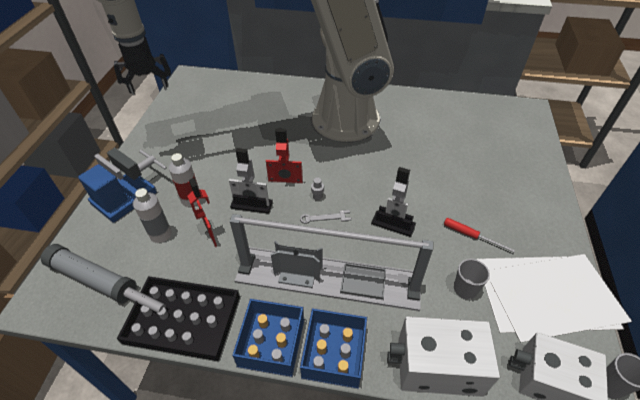

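View pics/top0.png

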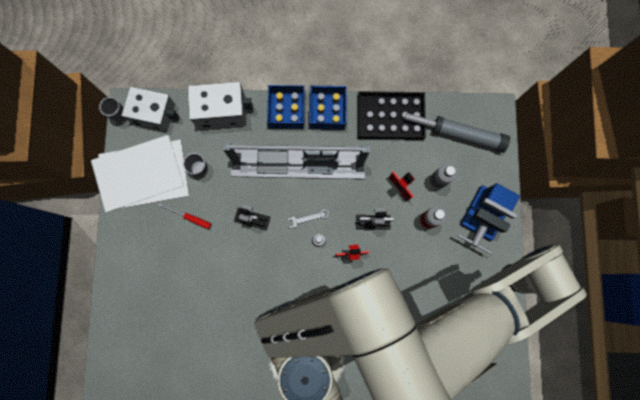

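The scene view looks back at the robot. The upright hangers are a grey one in a black stand at scene (250,190), a grey one in a black stand at (397,205), and red ones at (283,165) and (203,215). The guard is at (297,263) and the dish at (363,280), on the free half of the rail. The hanger at (250,190) appears to have the wider plate. I'll confirm that in an enlarged crop.

Run:
```python
import cv2
a=cv2.imread("pics/scene0.png")[125:315,215:440]; cv2.imwrite("pics/c1.png",cv2.resize(a,None,fx=3.5,fy=3.1,interpolation=2)[:600] if 0 else cv2.resize(a,(675,570),interpolation=cv2.INTER_CUBIC))
a=cv2.imread("pics/top0.png")[135:265,215:415]; cv2.imwrite("pics/c2.png",cv2.resize(a,(800,520),interpolation=cv2.INTER_CUBIC))
```

```text
(no output)
```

View pics/c1.png

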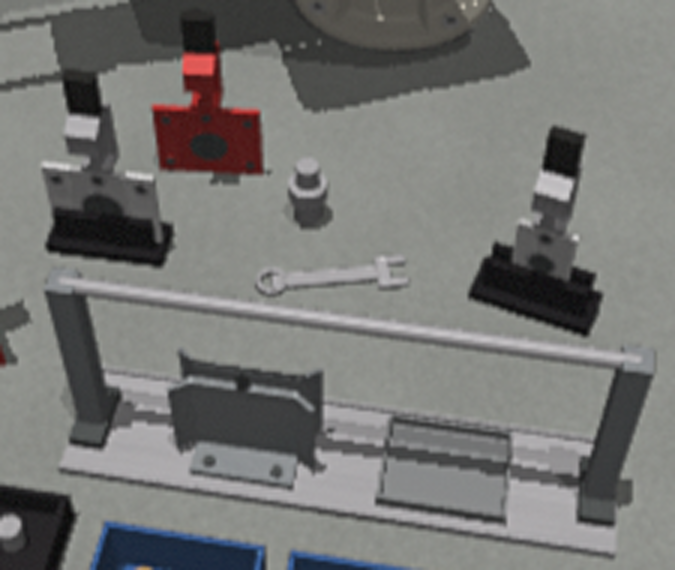

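View pics/c2.png

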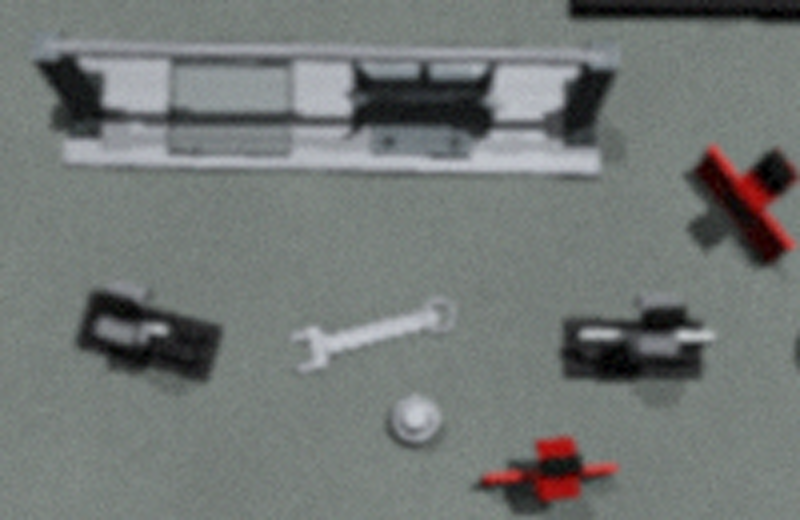

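The plate at crop 1 (100,205), which is scene (248,193), spans the full width of its black stand. The one at crop 1 (545,255), scene (397,210), is clearly narrower. So the wide plate is the left one in the scene view, at about (380,215) in the top view. The guard with its pointer is at c1 (243,382), and the free stretch is over the dish. Next I'll turn these pixels into positions.

Run:
```python
from h import *
import pickle
S=pickle.load(open("scene.pkl","rb"));T=pickle.load(open("top.pkl","rb"))
np.set_printoptions(precision=1,suppress=True)
s=lambda u,v:(215+u/3-.33,125+v/3-.33); t=lambda u,v:(215+u/4-.4,135+v/4-.4)
print("plate corners scene",onz(S,*s(43,163),104),onz(S,*s(158,187),104))
print("plate corners top",onz(T,*t(578,334),104),onz(T,*t(716,336),104))
print("tab",onz(S,*s(83,74),226),onz(T,*t(663,314),224))
print("tri tab top",tri(S,s(83,74),T,t(663,312)))
print("rail scene",onz(S,*s(85,285),200),onz(S,*s(625,357),200))
print("rail top",onz(T,*t(70,48),200),onz(T,*t(590,52),200))
print("posts scene",onz(S,*s(64,280),206),onz(S,*s(638,358),206)," top",onz(T,*t(44,48),206),onz(T,*t(608,53),206))
print("pan top c",[onz(T,*t(*q),10) for q in((65,168),(600,174))],"scene",[onz(S,*s(*q),10) for q in((60,468),(614,553))])
print("pointer scene",onz(S,*s(243,376),128),onz(S,*s(243,387),105))
print("guard ends top",onz(T,*t(355,62),105),onz(T,*t(493,65),105),"notch",onz(T,*t(424,70),120))
print("dish top",[onz(T,*t(*q),20) for q in((168,62),(293,62),(168,155),(292,155))])
# rail line, subpixel: brightest ridge per column
g=cv2.cvtColor(T["color"],6).astype(float)
for c in (240,260,280,300,320,340,355): print(c,g[142:156,c].astype(int))
```

```text
plate corners scene [ 460.4 -280.2  104. ] [ 472.8 -163.7  104. ]
plate corners top [ 460.4 -166.3  104. ] [ 460.6 -280.6  104. ]
tab [ 460.5 -222.5  226. ] [ 461.9 -220.2  224. ]
tri tab top (array([ 463.1, -220.4,  228.5]), np.float64(1.73661176014964))
rail scene [ 670.3 -161.9  200. ] [669.6 255.6 200. ]
rail top [671.9 249.  200. ] [ 675.1 -166.5  200. ]
posts scene [ 672.7 -177.3  206. ] [673.4 264.2 206. ]  top [669.9 268.6 206. ] [ 672.9 -180.2  206. ]
pan top c [array([613.7, 282.7,  10. ]), array([ 616. , -194.5,   10. ])] scene [array([ 727.7, -195.1,   10. ]), array([728.1, 280.1,  10. ])]
pointer scene [685.7 -35.6 128. ] [681.  -37.8 105. ]
guard ends top [689.6  23.3 105. ] [688.9 -93.8 105. ] notch [679.6 -35.2 120. ]
dish top [array([710. , 192.9,  20. ]), array([711.7,  81. ,  20. ]), array([624.9, 189.9,  20. ]), array([626.7,  79.7,  20. ])]
240 [122 126 126 144 149 134 110 127 158 167 148 114  95  87]
260 [127 124 125 129 145 151 115  82  80 108 138 146 146 148]
280 [123 125 114 126 151 161 130  95  74  96 129 151 152 149]
300 [119 122 123 125 144 150 139 118 133 168 183 185 178 180]
320 [128 128 127 123 130 156 157 130  93  79  68  46  32  31]
340 [129 130 123 122 127 157 166 135 114 141 172 183 188 189]
355 [130 125 127 131 135 146 155 142 119 136 172 182 176 164]
```

Run:
```python
from h import *
import pickle
S=pickle.load(open("scene.pkl","rb"));T=pickle.load(open("top.pkl","rb"))
gs=cv2.cvtColor(S["color"],6).astype(int);gt=cv2.cvtColor(T["color"],6).astype(int)
print("TOP cols 354..396 rows 208..228");print(gt[208:229,354:397:2])
print("SCENE cols 226..272 rows 174..200");print(gs[174:200,226:272:2])
for x,y,z in((461,-168,104),(461,-278,104),(461,-223,104)): print(proj(S,(x,y,z)),proj(T,(x,y,z)))
```

```text
TOP cols 354..396 rows 208..228
[[115 122 124 128 125 126 123 121 121 125 116 133 131 133 130 128 122 124
  125 125 129 121]
 [122 121 123 121 123 122 122 122 120 125 105 128 133 135 129 130 121 121
  127 130 127 123]
 [116 124 122 120 117 120 120 118 118 118  95 129 127 126 124 122 116 125
  124 122 125 122]
 [125 125 121 122 126 126 122 124 120 121  97 113 107  98  94  93  98 122
  123 123 126 123]
 [121 125 118 120 123 121 123 124 124 117 106  77  54  49  53  48  78 125
  125 118 118 126]
 [122 118 110 109 114 117 125 124 121 123 107  40  22  29  22  30  69 116
  121 122 124 119]
 [124  99  83  87  87  79 104 108 101 110  92  22  18  18  20  20  57 102
  114 123 127 121]
 [118  75  64  58  58  60  68  67  62  66  55  17  22  16  20  14  40  71
   94 124 121 122]
 [121  58  51  62  80  81  67  57  40  39  31  18  10   8  16  38  51  58
   92 129 124 119]
 [112  57  47 103 138 144 135 120  73  50  50  27  28  28  41  97 125 111
  132 146 130 124]
 [118  63  36 138 179 175 178 163  98  71  68  73  69  71  82 150 187 173
  182 178 134 122]
 [115  58  41 114 141 134 143 128  88  68  82
[... 3128 characters left out ...]
   95  94  92 123 141]
 [141 139 143  97  13  16  25  29  33  29  34  20  21  18  20  34  52  70
   81  82  92 116 142]
 [141 143 145 117  15  23  22  14  16  18  24  19  19  24  16  18  34  37
   42  44  94  99 128]
 [139 143 145 112  11  22  20  16  17  14  17  17  16  18  24  16  29  30
   30  29  88  69  77]]
(np.float64(266.9119546290527), np.float64(183.82837302126893)) (np.float64(359.61453418692565), np.float64(217.91719926233247))
(np.float64(229.67329297854508), np.float64(179.23002958558072)) (np.float64(392.808216975466), np.float64(218.46869906457096))
(np.float64(248.19298345249334), np.float64(181.5168974091642)) (np.float64(376.20611054269216), np.float64(218.19286168693662))
```

Call:
send_rows:
  targets: [0.03,-0.02,-0.02,0,0,-0.11,1,0.06,-0.045,-0.044,0,0,-0.22,1,0.095,-0.067,-0.044,0,0,-0.33,1,0.127,-0.09,-0.044,0,0,-0.45,1,0.16,-0.112,-0.044,0,0,-0.56,1,0.19,-0.134,-0.044,0,0,-0.67,1,0.222,-0.156,-0.044,0,0,-0.78,1,0.253,-0.178,-0.044,0,0,-0.9,1,0.285,-0.2,-0.044,0,0,-1.01,1,0.3166,-0.223,-0.044,0,0,-1.116,1,0.3166,-0.223,-0.044,0,0,-1.116,1,0.3166,-0.223,-0.044,0,0,-1.116,1]

```text
clock: 1.1
eef_pos: [461.6, -220.3, 275.1]
tcp_rot: [-3.141, -0.0, 1.574]
contact_force: [-0.9, -0.3, 0.3]
opening: 0.999
grasp_force: 0.0
```

Call:
send_rows:
  targets: [0,0,0.025,0,0,0,1,0,0,0.05,0,0,0,1,0,0,0.075,0,0,0,1,0,0,0.087,0,0,0,1,0,0,0.087,0,0,0,1,0,0,0.087,0,0,0,-0.3,0,0,0.087,0,0,0,-0.6,0,0,0.087,0,0,0,-0.9,0,0,0.087,0,0,0,-1,0,0,0.087,0,0,0,-1,0,0,0.087,0,0,0,-1,0,0,0.087,0,0,0,-1]
  grip_force: 50

```text
clock: 2.1
eef_pos: [461.5, -222.3, 189.0]
tcp_rot: [3.14, 0.001, 1.571]
contact_force: [0.6, 0.6, 4.5]
opening: 0.155
grasp_force: 49.6
```

Run:
```python
from h import *
s=r.sense();print(s["clock"],s["eef_pos"],s["opening"]*85,s["grasp_force"],s["contact_force"],s["wrist_torque"])
```

```text
2.1 [ 461.53143895 -222.30391632  188.98540658] 13.175145704011364 49.640618562698364 [0.58852238 0.64584824 4.45934439] [-0.01839477  0.02057261 -0.01125605]
```

Call:
send_rows:
  targets: [0,0,-0.015,0,0,0,-1,0,0,-0.035,0,0,0,-1,0,0,-0.06,0,0,0,-1,0,0,-0.072,0,0,0,-1,0,0,-0.072,0,0,0,-1]

```text
clock: 2.52
eef_pos: [462.2, -222.6, 262.8]
tcp_rot: [3.138, 0.002, 1.571]
contact_force: [0.4, -1.0, -3.3]
opening: 0.159
grasp_force: 49.6
```

Run:
```python
from h import *
s=r.sense();print(s["clock"],s["eef_pos"],s["opening"]*85,s["grasp_force"],s["contact_force"],s["wrist_torque"])
f=cams.grab_frame("scene");cv2.imwrite("pics/l1.png",cv2.resize(f["color"][80:300,180:440],(780,600)[:2],interpolation=2)[:600])
```

```text
2.5167 [ 462.21287889 -222.57510229  262.7629816 ] 13.537627698002211 49.62270140647888 [ 0.39905987 -1.02838547 -3.29009222] [-0.09277695 -0.06596857 -0.00326685]
```

View pics/l1.png

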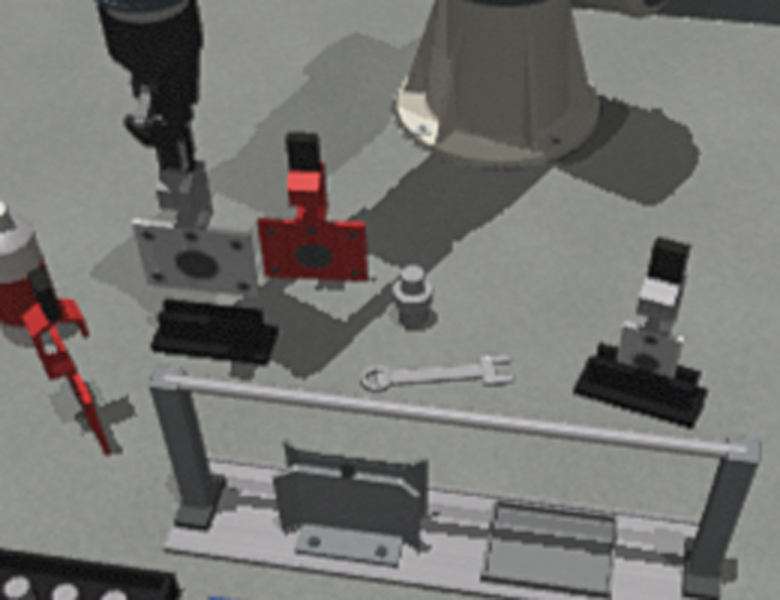

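The wide plate is lifted clear at crop (197,255), hanging upright below the gripper, and its stand at (215,330) is empty. I'll carry it to in front of the free stretch.

Call:
send_rows:
  targets: [0,0.02,0,0,0,0,-1,0.02,0.045,0,0,0,0,-1,0.05,0.065,0,0,0,0,-1,0.085,0.08,0,0,0,0,-1,0.12,0.095,0,0,0,0,-1,0.155,0.108,0,0,0,0,-1,0.193,0.118,0,0,0,0,-1,0.23,0.126,0,0,0,0,-1,0.267,0.132,0,0,0,0,-1,0.302,0.136,0,0,0,0,-1,0.327,0.139,0,0,0,0,-1,0.337,0.139,0,0,0,0,-1]

```text
clock: 3.57
eef_pos: [599.3, 118.4, 258.0]
tcp_rot: [-3.139, -0.001, 1.573]
contact_force: [-0.3, 0.8, -2.7]
opening: 0.158
grasp_force: 50.0
```

Call:
send_rows:
  targets: [0,0,0,0,0,0,-1,0,0,0,0,0,0,-1,0,0,0,0,0,0,-1]

```text
clock: 3.82
eef_pos: [599.4, 113.8, 259.3]
tcp_rot: [-3.14, 0.001, 1.57]
contact_force: [0.3, 0.9, -3.3]
opening: 0.152
grasp_force: 50.0
```

Run:
```python
from h import *
s=r.sense();print(s["clock"],s["eef_pos"],s["tcp_rot"],s["opening"]*85,s["grasp_force"],s["contact_force"],s["wrist_torque"])
f=cams.grab_frame("scene");g=cams.grab_frame("top")
a=cv2.resize(f["color"][150:310,215:445],(690,480),interpolation=2);cv2.imwrite("pics/l2.png",a)
cv2.imwrite("pics/t2.png",cv2.resize(g["color"][110:240,215:415],(800,520),interpolation=2))
```

```text
3.8167 [599.42389567 113.76130763 259.29680056] [-3.13995792e+00  9.39847068e-04  1.57040899e+00] 12.9260393485148 49.97412979602814 [ 0.27132355  0.85562821 -3.28378499] [-0.02718082 -0.01172715 -0.01659929]
```

View pics/l2.png

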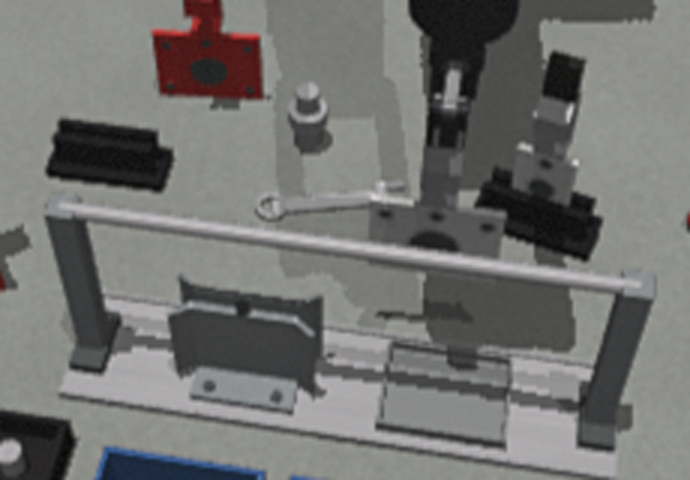

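The plate hangs upright at crop (437,225), behind the rail and opposite the dish, clear of the narrow plate. Next I'll check its height and position against the prediction.

Run:
```python
from h import *
f=cams.grab_frame("scene")
for p in((599.5,59,175.5),(599.5,169,175.5)): u,v=proj(f,p); print(p,u-215,v-150,"crop px",(u-215)*3,(v-150)*3)
for q in((370,194),(506,210)): print(onz(f,215+q[0]/3-.33,150+q[1]/3-.33,175.5))
```

```text
(599.5, 59, 175.5) 125.02181655638526 65.39641729716695 crop px 375.0654496691558 196.18925189150085
(599.5, 169, 175.5) 170.25810597993507 71.26786147001081 crop px 510.7743179398052 213.80358441003244
[597.0040351   53.66280795 175.5       ]
[595.32953774 164.06720565 175.5       ]
```

Call:
send_rows:
  targets: [0,0.01,0,0,0,0,-1,0,0.022,0,0,0,0,-1,0,0.034,0,0,0,0,-1,0,0.046,0,0,0,0,-1,0,0.058,0,0,0,0,-1,0,0.067,0,0,0,0,-1,0,0.071,0,0,0,0,-1,0,0.071,0,0,0,0,-1,0,0.071,0,0,0,0,-1]

```text
clock: 4.72
eef_pos: [670.9, 114.7, 260.1]
tcp_rot: [-3.141, 0.0, 1.57]
contact_force: [0.5, 0.4, -4.2]
opening: 0.157
grasp_force: 50.0
```

Call:
send_rows:
  targets: [0,0,0.01,0,0,0,-1,0,0,0.02,0,0,0,-1,0,0,0.028,0,0,0,-1,0,0,0.034,0,0,0,-1,0,0,0.036,0,0,0,-1,0,0,0.036,0,0,0,-1]

```text
clock: 5.22
eef_pos: [670.4, 114.9, 223.2]
tcp_rot: [-3.14, 0.0, 1.571]
contact_force: [-0.2, -0.5, -3.0]
opening: 0.158
grasp_force: 49.9
```

Run:
```python
from h import *
s=r.sense();print(s["clock"],s["eef_pos"],s["tcp_rot"],s["contact_force"],s["wrist_torque"])
```

```text
5.2167 [670.41736536 114.88521272 223.16959608] [-3.13989879e+00  2.86923995e-04  1.57090753e+00] [-0.15891918 -0.5425309  -3.0400734 ] [ 0.0179055  -0.00666088  0.02060433]
```

Call:
send_rows:
  targets: [0,0,0.002,0,0,0,-1,0,0,0.004,0,0,0,-1,0,0,0.004,0,0,0,-1]

```text
clock: 5.47
eef_pos: [671.0, 114.9, 220.2]
tcp_rot: [3.141, 0.0, 1.571]
contact_force: [1.2, 0.3, -3.6]
opening: 0.156
grasp_force: 49.9
```

Call:
send_rows:
  targets: [0,0,0.001,0,0,0,-1,0,0,0.002,0,0,0,-1,0,0,0.002,0,0,0,-1]

```text
clock: 5.72
eef_pos: [671.6, 115.0, 219.0]
tcp_rot: [3.14, -0.0, 1.571]
contact_force: [1.1, -0.3, 0.4]
opening: 0.154
grasp_force: 50.6
```

Call:
send_rows:
  targets: [0,0,0.001,0,0,0,-1,0,0,0.001,0,0,0,-1,0,0,0.001,0,0,0,-0.6,0,0,0.001,0,0,0,-0.5,0,0,0.001,0,0,0,-0.4,0,0,0.001,0,0,0,-0.4,0,0,0.001,0,0,0,-0.4,0,0,0.001,0,0,0,-0.4,0,0,0.001,0,0,0,-0.4,0,0,0.001,0,0,0,-0.4]

```text
clock: 6.55
eef_pos: [671.0, 114.9, 217.2]
tcp_rot: [-3.142, 0.0, 1.571]
contact_force: [0.4, 0.1, 0.0]
opening: 0.302
grasp_force: 0.0
```

Run:
```python
from h import *
s=r.sense();print(s["clock"],s["eef_pos"],s["tcp_rot"],s["contact_force"],s["wrist_torque"])
f=cams.grab_frame("scene");g=cams.grab_frame("top")
a=cv2.resize(f["color"][190:310,260:430],(680,480),interpolation=2);cv2.imwrite("pics/l3.png",a)
for p in((671.5,60,133),(671.5,170,133),(671.5,60,43),(671.5,170,43)): u,v=proj(f,p); print(p,"crop px",(u-260)*4,(v-190)*4)
```

```text
6.55 [670.98459633 114.92057994 217.23740652] [-3.14150605e+00  7.39911179e-06  1.57079419e+00] [0.4438674  0.08789416 0.01577176] [0.00258334 0.04325521 0.01145652]
(671.5, 60, 133) crop px 302.81060281966415 238.0029117151604
(671.5, 170, 133) crop px 486.1607453503966 263.5828225938392
(671.5, 60, 43) crop px 299.8915259249293 318.7417617869007
(671.5, 170, 43) crop px 471.8222471647225 343.7065990271344
```

View pics/l3.png

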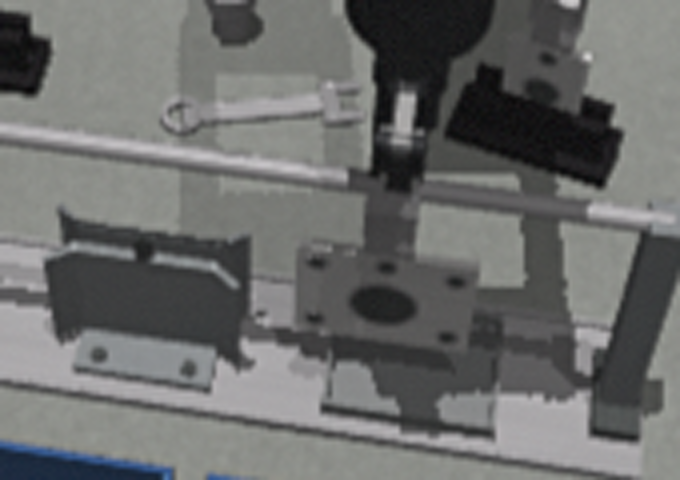

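The hook is seated on the rail at crop (395,180) and the plate hangs level over the dish, corners (297,243), (480,262) and (472,350), matching the prediction within about 4 mm. I'll regrip and slide it towards the guard.

Call:
send_rows:
  targets: [0,0,0,0,0,0,-0.7,0,0,0,0,0,0,-1,0,0,0,0,0,0,-1,0,0,0,0,0,0,-1,0,0,0,0,0,0,-1]
  grip_force: 30

```text
clock: 7.07
eef_pos: [671.6, 115.0, 217.6]
tcp_rot: [3.14, -0.0, 1.571]
contact_force: [3.0, -0.7, -0.6]
opening: 0.156
grasp_force: 30.8
```

Call:
send_rows:
  targets: [-0.005,0,0,0,0,0,-1,-0.011,0,0,0,0,0,-1,-0.018,0,0,0,0,0,-1,-0.024,0,0,0,0,0,-1,-0.028,0,0,0,0,0,-1,-0.03,0,0,0,0,0,-1,-0.03,0,0,0,0,0,-1]

```text
clock: 7.65
eef_pos: [671.3, 84.0, 217.7]
tcp_rot: [3.141, 0.0, 1.57]
contact_force: [3.1, 1.0, 3.9]
opening: 0.16
grasp_force: 31.3
```

Call:
send_rows:
  targets: [-0.004,0.0005,0,0,0,0,-1,-0.009,0.001,0,0,0,0,-1,-0.014,0.001,0,0,0,0,-1,-0.019,0.001,0,0,0,0,-1,-0.024,0.001,0,0,0,0,-1,-0.029,0.001,0,0,0,0,-1,-0.034,0.001,0,0,0,0,-1,-0.039,0.001,0,0,0,0,-1,-0.04,0.001,0,0,0,0,-1]

```text
clock: 8.4
eef_pos: [672.0, 44.2, 217.3]
tcp_rot: [-3.142, 0.0, 1.57]
contact_force: [3.8, 4.1, 3.1]
opening: 0.163
grasp_force: 31.2
```

Call:
send_rows:
  targets: [-0.005,0.0005,0,0,0,0,-1,-0.011,0.0005,0,0,0,0,-1,-0.017,0.0005,0,0,0,0,-1,-0.023,0.0005,0,0,0,0,-1,-0.029,0.0005,0,0,0,0,-1,-0.035,0.0005,0,0,0,0,-1,-0.041,0.0005,0,0,0,0,-1,-0.047,0.0005,0,0,0,0,-1,-0.053,0.0005,0,0,0,0,-1,-0.058,0.0005,0,0,0,0,-1,-0.06,0.0005,0,0,0,0,-1,-0.06,0.0005,0,0,0,0,-1]

```text
clock: 9.4
eef_pos: [672.3, -16.2, 217.1]
tcp_rot: [-3.141, 0.001, 1.57]
contact_force: [1.4, -1.3, -0.2]
opening: 0.16
grasp_force: 30.8
```

Run:
```python
from h import *
s=r.sense();print(s["clock"],s["eef_pos"],s["tcp_rot"],s["contact_force"],s["wrist_torque"])
f=cams.grab_frame("scene")
a=cv2.resize(f["color"][185:305,220:390],(680,480),interpolation=2);cv2.imwrite("pics/l4.png",a)
y=s["eef_pos"][1]-3.6
for p in((671.5,y-55,133),(671.5,y+55,133),(683,-36.5,128)): u,v=proj(f,p); print(p,"crop px",(u-220)*4,(v-185)*4)
```

```text
9.4 [672.26234831 -16.16389101 217.08417955] [-3.14100053e+00  9.99437601e-04  1.57031293e+00] [ 1.39208358 -1.3029085  -0.23506953] [-0.42040022 -0.35015269 -0.03282836]
(671.5, np.float64(-74.76389101265158), 133) crop px 244.42840821673803 227.5355392968554
(671.5, np.float64(35.236108987348416), 133) crop px 422.17348461244114 252.33346500647917
(683, -36.5, 128) crop px 302.2176683740504 256.2160797887832
```

View pics/l4.png

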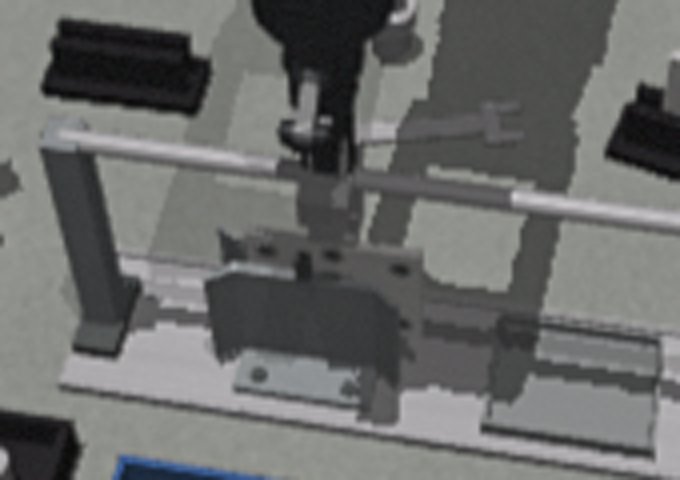

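The plate is in the guard's slot: its right edge is at crop (422,250) and the dark pointer at (304,265). The plate centre is still about 16 mm to the right of the pointer.

Call:
send_rows:
  targets: [-0.004,0,0,0,0,0,-1,-0.009,0,0,0,0,0,-1,-0.013,0,0,0,0,0,-1,-0.016,0,0,0,0,0,-1,-0.016,0,0,0,0,0,-1,-0.016,0,0,0,0,0,-0.7,-0.016,0,0,0,0,0,-0.5,-0.016,0,0,0,0,0,-0.2,-0.016,0,0,0,0,0,0.1,-0.016,0,0,0,0,0,0.1,-0.016,0,0,0,0,0,0.1,-0.016,0,0,0,0,0,0.1]

```text
clock: 10.45
eef_pos: [672.5, -31.0, 217.3]
tcp_rot: [-3.142, -0.0, 1.571]
contact_force: [-0.2, 0.6, -0.3]
opening: 0.548
grasp_force: 0.0
```

Call:
send_rows:
  targets: [0,0,-0.01,0,0,0,0.1,0,0,-0.03,0,0,0,0.1,0,0,-0.06,0,0,0,0.1,0,0,-0.09,0,0,0,0.1,0,0,-0.12,0,0,0,0.1,0,0,-0.15,0,0,0,0.1,0,0,-0.16,0,0,0,0.1,0,0,-0.16,0,0,0,0.1,0,0,-0.16,0,0,0,0.1,0,0,-0.16,0,0,0,0.1]

```text
clock: 11.28
eef_pos: [671.8, -31.0, 375.5]
tcp_rot: [-3.139, -0.0, 1.571]
contact_force: [-1.0, 0.3, 0.2]
opening: 0.55
grasp_force: 0.0
```

Run:
```python
from h import *
s=r.sense();print(s["clock"],s["eef_pos"],s["contact_force"],s["opening"])
f=cams.grab_frame("scene")
a=cv2.resize(f["color"][185:305,220:390],(680,480),interpolation=2);cv2.imwrite("pics/l5.png",a)
for p in((671.5,-91,133),(671.5,19,133),(671.5,-36,133)): u,v=proj(f,p); print(p,"crop px",(u-220)*4,(v-185)*4)
```

```text
11.2833 [671.78106533 -31.02984054 375.47164421] [-0.96126777  0.32133133  0.1956967 ] 0.5504462840149215
(671.5, -91, 133) crop px 218.56853743151441 223.9277254119586
(671.5, 19, 133) crop px 395.65572044175497 248.63386578705513
(671.5, -36, 133) crop px 306.5565431575717 236.20328360787323
```

View pics/l5.png

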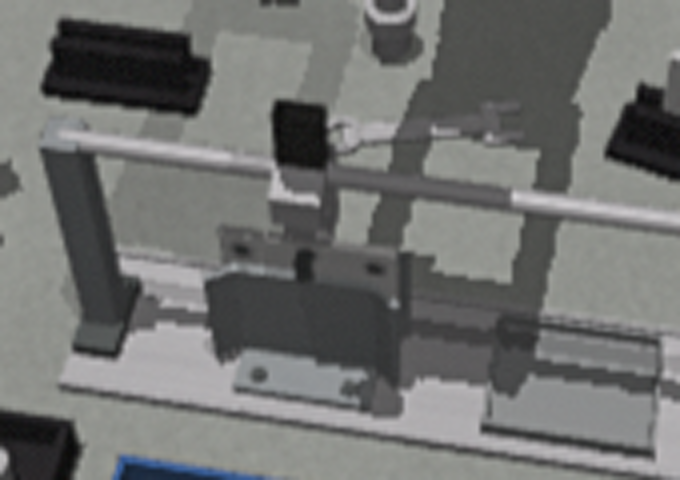

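The plate hangs in the slot. Its edges at crop columns 219 and 398 put its centre at y ≈ -35, against about -36 for the pointer. The gripper is clear of everything.

```bash
python3 -c "
from rig import r
print(r.sign_off())"
```

```text
the job is handed in; nothing more can be done
None
```

I handed the job in at about 11.3 s: the wide plate hangs by its hook in the guard's slot, about 1 mm off the pointer by camera estimate, with the gripper clear; the hand-in gave no verdict.

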